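# Load a plate into the reader under its light flap

### The job

Load the plate into the small reader: press its blue lever to swing the light flap open and, while one fingertip holds it open, push the carrier by its upright tab with the other fingertip until it is fully home, then let the flap spring shut. The flap must never touch the carrier or the coated plate. Only press and push gently: do not pinch or lift the carrier, and leave the other things on the bench alone.

Things in the scene. Friction and masses are not known exactly. Their poses are not given: they have to be found in the camera images.
- reader: Low light-grey plate reader, fixed, 242 x 76 mm. Origin on the bench below the slot face; +x is the loading direction, z up. x -110 to 0 mm: open slide-way, deck at z 10 mm, rails 17.5 mm high at y +-29 to +-38 mm whose overhang keeps the carrier down; x 0 to 88: roof, z 30 mm, below the lever; x 87 to 129: display block, z 57 mm. Hinge lugs at x -8 to 2, y +-33 to +-38, z to 34.5 mm.
- light_flap (a joint): Angle of flap and lever (one rigid piece), rad: 0 shut (start), 0.87 fully open. A spring shuts it when let go: 0.06 Nm shut, 0.10 Nm open, so it takes about 5 N on the lever 20 mm from the hinge, 1.6 N at 65 mm. Pressing the lever down towards the roof opens it; a fingertip may slide along the lever while pressing.
- flap_hinge (a point): Middle of the hinge axis (along the reader's y), at reader x -3.5, z 28.5 mm. The black flap, 66 mm wide, hangs 14 mm below it; shut, its lower edge is 4.5 mm above the deck and it cannot swing inwards. Opening, it swings out to the loading side, to reader x -15.5 mm at most; lower edge then 9 mm above the deck (8 mm at 0.75 rad).
- lever_end (a point): Top of the blue lever's far end, 82 mm from the hinge. The lever is 34 mm wide (reader y +-17) and 3 mm thick. Shut, it slopes up at 50 degrees from the hinge over the roof, this end near reader x 45, z 95 mm. Pressed right down it lies level, its top at z 34 mm from reader x 0 to 80 mm.
- carrier: Plate carrier, loose, 0.15 kg, held between the rails so that it only slides along the reader's x (friction about 0.25). Origin under the plate's middle, axes as the reader's. Base plate x -37 to 12 mm, 62 mm wide, 3 mm high; white plate in black frame x -12 to 12 mm, 50 mm wide, 6 mm high. Starts at reader x -68 to -36 mm; fully home, against the inner end stop, at +15 mm.
- push_tab (a point): Middle of the rear face (to be pushed) of the carrier's upright aluminium tab with an orange patch: 44 mm wide, 3 mm thick, at carrier x -37 mm; this point is 35 mm above the deck, the tab's top edge 50 mm. It stays outside the slot when the carrier is home; the flap then closes between plate and tab, over the bare base plate.
- standard_bottle: small clear bottle with a blue cap, 30 mm diameter, 58 mm tall; origin under its centre; a bystander, leave it
- petri_dish: lidded plastic dish, 60 mm diameter, 15 mm tall; origin under its centre; a bystander, leave it
- slide_carton: white and green carton, 30 x 80 x 28 mm; origin under its centre; a bystander, leave it
- marker: felt marker with a blue cap, 12 x 127 x 13 mm, lying; a bystander, leave it
- beaker: empty clear 50 ml beaker, 46 mm diameter, 59 mm tall; origin under its centre; a bystander, leave it

How it is judged:
On the way, in this order (a step that is already met when the one before it is completed fails the run):
1. a fingertip holds the flap open while the carrier is still in front of the slot (value of joint light_flap above 0.65 rad and contact force between the fingers and light_flap above 0.3 N and x of carrier in the frame of reader below -0.02 m), for 0.2 s.
2. the carrier is fully home with the flap still held open by a fingertip (value of joint light_flap above 0.6 rad and contact force between the fingers and light_flap above 0.2 N and x of carrier in the frame of reader above 0.012 m), for 0.1 s.
At the end, for the whole second after the job is handed in: The carrier is home against its stop (within 3 mm), flat on the deck and at rest, and the flap has closed behind the plate (within 0.05 rad) (x of carrier in the frame of reader above 0.012 m and z of carrier in the frame of reader below 0.013 m and value of joint light_flap below 0.05 rad and linear speed of carrier below 0.01 m/s); the robot touches nothing.
It fails at once if the flap touched the carrier or the plate (contact force between light_flap and carrier above 0.3 N).
It fails at once if the carrier was lifted or tipped (z of carrier in the frame of reader above 0.016 m or angle between carrier's own z axis and vertical above 0.15 rad).
It fails at once if a bystander was moved (distance of any of standard_bottle, petri_dish, slide_carton, marker, beaker from where it was at the start of the episode above 0.02 m).
It fails at once if the carrier was pinched or pushed hard (over 30 N) (contact force between the fingers and carrier above 30 N).
It fails at once if the lever was pinched or forced (over 50 N) (contact force between the fingers and light_flap above 50 N).
It also fails if it takes over 51 s, if anything falls off the work surface, if the arm or the gripper's body presses on something with over 40 N, if the wrist force passes 120 N, or if a joint passes its speed limit or range.

### The arm

A 7-joint arm with a two-finger parallel gripper is mounted at the origin on a cart in front of the work surface, level with it; the furniture and walls round the work are solid. World frame = base frame: x ahead of the robot, y to its left, z up, the work surface at z = 0. Lengths are in m, angles in rad, forces in N, time in s.
With the tool pointing down it reaches from about 0.35 to 0.9 m from the base axis. Payload 8.1 kg.
Tool frame: the origin (TCP) lies at the very end of the fingers, on their centre line; the grasp point (between the pads) lies 19 mm behind it (grip_point_offset is the distance from the TCP to the grasp point, in m); z points along the fingers, y is the line along which they close (so a half turn about z gives the same grasp; the last joint's range is limited). The gripper opens to 85 mm and grips with 20 to 120 N. Pads are 22 mm wide; open, the fingers measure 114 mm over their backs; the gripper's body (76 mm by 85 mm) begins 54 mm behind the grasp point. The pads swing forward as they close: fully open they stand 13 mm farther back than shut.
Start: joints at [1.238, 0.434, 0.025, 1.573, -0.012, 1.134, -0.075], TCP at [0.142, -0.609, 0.231] pointing down, gripper open.
Joint ranges: [-2.62, 2.62], [-0.44, 2.09], [-1.27, 1.32], [0.08, 2.57], [-1.32, 4.46], [0.12, 2], [-2.74, 2.74]. Speed limits (rad/s): [2.22, 2.22, 3.01, 3.01, 3.14, 3.14, 3.14].

### API

Orientations are given as a 3x3 rotation matrix whose columns are the frame's x, y, z axes.
In Python, from plant import get_state, grab_frame, camera_info, finish_job, grip_point_offset gives the robot as it stands.
- The arm moves only by the shell command python3 -m crank 'ROWS' [FORCE]. ROWS is JSON, one flat list of numbers, 7 for each row, row after row: the shift along the tool's x, y, z in cm, then the turn, a rotation vector about the tool's x, y, z in rad, then the closure, from 0 (fully open) to 1 (shut). A call has 1 to 12 rows; each row is the pose to reach, as a shift and turn from the pose commanded when the call began, along the tool's axes at that moment; what a row does not reach only later rows make up. A row lasts 1/10 s, in which the tool goes at most 50 mm and 8.59 degrees, less where a joint would pass 70% of its speed; a pose out of reach is approached as far as the arm can. A call with a gripper value outside its range is refused whole. The fingers move at their own pace and stop on an object; FORCE is the grip in N (left out, the last holds). Time passes only in rows, so rows that repeat a pose let the fingers close. It gives the time, the measured TCP pose, the force, the opening and the grip force at its end, in the units of the state.
- get_state(): the state, without advancing time (a new reading comes with each control period).
- grab_frame(name): name is "side" or "top"; returns (picture, depth): 384x512x3 uint8, red, green, blue; 384x512 float32, m along the optical axis (not along the pixel's ray), 0 where there is no reading.
- camera_info(name): a dict with "K" (3x3 intrinsics, pixels), "D" ([k1, k2, p1, p2, k3] as OpenCV has them; the pictures are not rectified), "extrinsics" (4x4, takes a point from world to camera coordinates). Camera axes: x right, y down, z forward; pixel columns grow to the right and rows downward; lengths in m; the calibration is good to about 2 mm. A picture is of the moment at which its call begins. camera_info takes no time and is no camera call.
- finish_job(): hands the job in; it is judged then, once.
The state is a dict: "t": time; "joints": joint angles; "qd": joint speeds; "joint_efforts": joint torques, N m; "tool_pos": TCP position; "orientation": TCP orientation; "force": force on the tool from outside, world axes, zero at the start; "ft_torque": the same for the moment, N m; "gripper_width": opening from 0.0 (shut) to 1.0 (fully open); "grip_force": force on a finger pad.
Only numpy, scipy, OpenCV 4.12 (cv2) and the standard library are available. Lean on these libraries where they do the work, as an engineer would, in place of code of your own. Each camera call takes 0.05 s, during which the arm holds its last target. There are 200 camera calls.

## Working session

There is one attempt and no reset: what is moved stays moved. The work goes in short steps, Python scripts to look and compute and a shell command to move; the robot and the scene stay as the last step left them, time stands still between calls to the robot, and variables do not carry over. Pictures are saved under pics/ and viewed, at most 10 in all, crops included, and the job is handed in when it is done.

```bash
mkdir -p pics; ls
cat > h.py <<'E'
import numpy as np, cv2
from plant import *
def look(n):
    im,d=grab_frame(n); c=camera_info(n)
    return im,d,np.array(c["K"]),np.array(c["D"]),np.array(c["extrinsics"])
def pts(uv,z,K,D,E):
    "world points from pixels + optical depth"
    n=cv2.undistortPoints(np.float64(uv).reshape(-1,1,2),K,D)[:,0]
    P=np.c_[n*np.reshape(z,(-1,1)),np.reshape(z,(-1,1))]
    return (P-E[:3,3])@E[:3,:3]
def plane(uv,h,K,D,E):
    n=cv2.undistortPoints(np.float64(uv).reshape(-1,1,2),K,D)[:,0]
    r=np.c_[n,np.ones(len(n))]@E[:3,:3]; o=-E[:3,:3].T@E[:3,3]
    return o+r*((h-o[2])/r[:,2])[:,None]
E
python3 - <<'E'
from h import *
for n in("top","side"):
    im,d,K,D,E=look(n); cv2.imwrite(f"pics/{n}0.png",im[:,:,::-1]); np.savez(n+"0.npz",im=im,d=d)
    print(n,-E[:3,:3].T@E[:3,3],E[:3,:3].round(2).tolist(),K[0,0])
s=get_state();print(s,grip_point_offset)
E
```

```text
pics
top [ 0.29803739 -0.06885722  1.12254482] [[0.03, -1.0, 0.0], [-0.99, -0.03, -0.16], [0.16, 0.0, -0.99]] 367.1910699588467
side [-0.09001169  0.91420881  0.84054932] [[-0.86, -0.51, -0.02], [-0.26, 0.48, -0.84], [0.43, -0.72, -0.55]] 384.12652149044044
{'t': 0.1, 'joints': array([ 1.23841319,  0.43515596,  0.02497815,  1.57399433, -0.0116036 ,
        1.13397789, -0.07509811]), 'qd': array([ 0.00017524, -0.0023346 ,  0.00093932, -0.00249061, -0.00122726,
       -0.00101828,  0.00044197]), 'joint_efforts': array([ 2.58288237e-03, -6.71750450e+01,  1.02794353e+00, -3.16903210e+01,
        1.58087461e-02,  7.30178406e-03, -1.72707007e-05]), 'tool_pos': array([ 0.14220235, -0.60815657,  0.23060739]), 'orientation': array([[ 9.73732424e-01,  2.27694918e-01, -4.37771386e-04],
       [ 2.27695304e-01, -9.73731537e-01,  1.31975683e-03],
       [-1.25769882e-04, -1.38476851e-03, -9.99999033e-01]]), 'force': array([-0.10197876, -0.30366383,  0.22982904]), 'ft_torque': array([-0.0236792 , -0.07155693,  0.03599305]), 'grip_force': 0.0, 'gripper_width': 0.9991244594793528} 0.0187
```

View pics/top0.png

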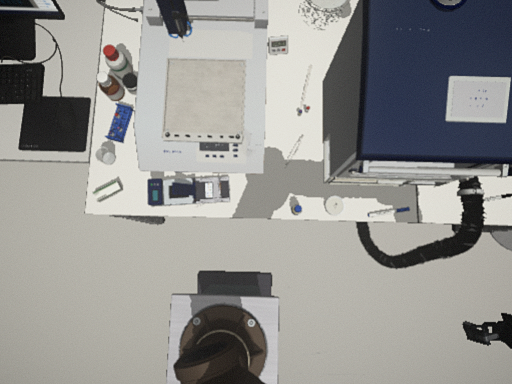

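View pics/side0.png

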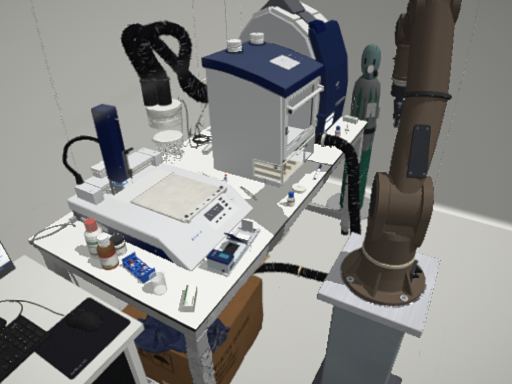

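The top view shows the reader at columns 147–230, rows 176–206. The display block is on the left and the carrier on the right, so loading runs towards world +y. The side view shows it near (232, 245). I'll enlarge both.

Run:
```python
from h import *
a=np.load("top0.npz");b=np.load("side0.npz")
A=cv2.resize(a["im"][165:215,138:243],None,fx=7,fy=7,interpolation=cv2.INTER_CUBIC)
B=cv2.resize(b["im"][215:280,195:270],None,fx=8,fy=8,interpolation=cv2.INTER_CUBIC)
cv2.imwrite("pics/topc.png",A[:,:,::-1]);cv2.imwrite("pics/sidec.png",B[:,:,::-1])
for n,f,r in(("top",a,(170,212,4,144,236,4)),("side",b,(0,0,1,0,0,1))):
    c=camera_info(n);K,D,E=[np.array(c[k]) for k in("K","D","extrinsics")]
    if n=="top":
        for v in range(152,212,4):
            us=np.arange(142,240,4);P=pts([(u,v) for u in us],f["d"][v,us],K,D,E)
            print(v,(P[:,2]*1000).round().astype(int).tolist())
```

```text
152 [51, 50, 48, 49, 52, 51, 48, 54, 50, 51, 49, 54, 49, 53, 50, 54, 56, 53, 49, 52, 51, 54, 53, 54, 57]
156 [44, 45, 45, 40, 40, 41, 43, 43, 40, 42, 42, 45, 43, 46, 45, 45, 48, 44, 51, 45, 50, 50, 45, 51, 47]
160 [35, 35, 40, 35, 37, 34, 35, 33, 36, 37, 40, 37, 40, 39, 40, 36, 40, 36, 42, 38, 40, 41, 40, 39, 40]
164 [26, 27, 27, 27, 27, 29, 27, 27, 31, 27, 26, 30, 29, 32, 28, 33, 28, 28, 28, 30, 30, 26, 29, 29, 28]
168 [20, 21, 20, 22, 18, 19, 26, 20, 18, 24, 19, 21, 21, 24, 18, 20, 24, 22, 25, 20, 21, 21, 24, 24, 19]
172 [1, 3, 1, -2, 3, -1, -2, 5, 2, 2, 0, 0, 1, 0, 2, -1, -2, 4, 8, 10, 14, 17, 17, 15, 14]
176 [-1, 0, 2, 2, 2, 1, 1, 3, -1, -1, 0, -1, 0, -2, 2, 3, -1, 5, 3, 0, 5, 15, -2, 0, 2]
180 [0, 3, 59, 59, 60, 38, 29, 33, 30, 32, 31, 33, 27, 16, 11, 14, 21, 19, 14, 59, 13, 13, -3, 0, -2]
184 [-3, 1, 56, 56, 56, 37, 28, 32, 91, 77, 68, 54, 45, 29, 9, 10, 18, 19, 12, 17, 10, 12, -5, -3, 3]
188 [-2, 1, 56, 58, 58, 38, 28, 30, 89, 75, 72, 56, 47, 35, 15, 9, 18, 18, 15, 14, 10, 10, -1, -1, 3]
192 [1, 1, 57, 53, 52, 42, 32, 29, 89, 82, 70, 58, 44, 37, 8, 14, 16, 18, 12, 14, 10, 12, -3, 3, 2]
196 [5, 0, 58, 58, 59, 39, 31, 30, 27, 29, 32, 31, 28, 33, 10, 9, 16, 13, 11, 13, 7, 14, 4, -2, 2]
200 [0, 4, 56, 59, 56, 46, 30, 26, 28, 32, 27, 30, 30, 31, 12, 16, 17, 21, 22, 16, 20, 16, 2, 3, -3]
204 [1, -4, 53, 55, 39, 29, 22, 20, 14, 10, 2, 5, 2, 1, 1, 5, 2, 1, 2, 0, 2, -1, -1, 1, 1]
208 [0, 0, 5, 0, -2, 0, 1, 5, 0, -1, -2, 3, 0, -5, 1, -2, 2, -2, 1, -4, 0, -3, 3, 0, -1]
```

View pics/topc.png

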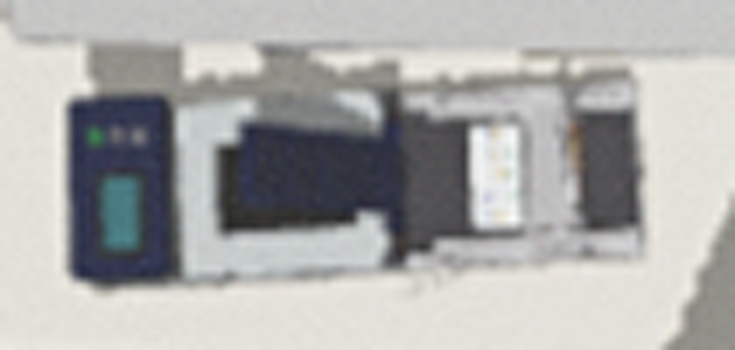

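View pics/sidec.png

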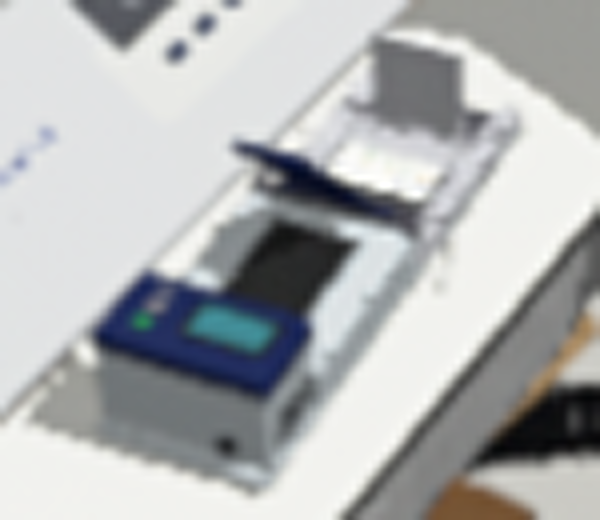

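The top crop shows the display block at crop x 70–178, the rail ends at x≈636, the plate at 470–522 and the tab at about 570. In the side crop the tab's top corners are at (378, 40) and (462, 57). I'll turn these into positions.

Run:
```python
from h import *
f=np.load("top0.npz");c=camera_info("top");T=[np.array(c[k]) for k in("K","D","extrinsics")]
c=camera_info("side");S=[np.array(c[k]) for k in("K","D","extrinsics")]
t=lambda *p:(np.array(p)+.5)/7-.5+[138,165]
s=lambda *p:(np.array(p)+.5)/8-.5+[195,215]
def show(n,P):print(n,(P*1000).round(1).tolist())
dT=plane(t((70,100),(172,97),(178,278),(72,280)),.057,*T);show("disp top",dT)
dS=plane(s((97,335),(148,275),(312,322),(265,393)),.057,*S);show("disp side(+x-y?)",dS)
rT=plane(t((632,72),(640,260)),.0175,*T);show("rail ends",rT)
rS=plane(s((520,120)),.0175,*S);show("rail end side",rS)
pT=plane(t((470,123),(520,123),(525,230),(474,230)),.016,*T);show("plate",pT)
show("hinge/flap",plane(t((400,92),(400,265)),.0345,*T))
show("lever end top",plane(t((240,122),(238,208)),.095,*T))
show("lever end side",plane(s((235,147)),.095,*S))
show("tab top side",plane(s((378,40),(462,57)),.060,*S))
# tab points from top depth
d=f["d"];uv=np.array([(u,v) for v in range(178,196) for u in range(212,226)])
P=pts(uv,d[uv[:,1],uv[:,0]],*T);m=P[:,2]>.035;show("tab px",np.c_[uv[m]/1000,P[m]])
f=np.load("side0.npz")["d"];uv=np.array([(u,v) for v in range(217,235) for u in range(238,258)])
P=pts(uv,f[uv[:,1],uv[:,0]],*S);m=(P[:,2]>.03)&(P[:,2]<.07);show("tab side mean,n",np.r_[np.median(P[m],0),m.sum()/1000]);
A=P[m];print(np.polyfit(A[:,0],A[:,1],1))
```

```text
disp top [[482.6, 236.8, 57.0], [485.0, 194.0, 57.0], [408.6, 186.6, 57.0], [406.6, 230.6, 57.0]]
disp side(+x-y?) [[478.2, 238.0, 57.0], [481.0, 200.1, 57.0], [410.8, 192.1, 57.0], [405.1, 233.6, 57.0]]
rail ends [[508.4, 3.4, 17.5], [425.8, -3.1, 17.5]]
rail end side [[426.8, 2.4, 17.5]]
plate [[484.1, 73.4, 16.0], [484.7, 51.6, 16.0], [437.7, 47.3, 16.0], [437.1, 69.5, 16.0]]
hinge/flap [[493.8, 101.7, 34.5], [419.0, 97.9, 34.5]]
lever end top [[468.8, 156.4, 95.0], [433.6, 155.1, 95.0]]
lever end side [[466.9, 156.2, 95.0]]
tab top side [[479.9, 30.4, 60.0], [442.5, 23.7, 60.0]]
tab px [[218.0, 180.0, 484.4, 29.1, 58.5], [219.0, 180.0, 485.4, 26.7, 53.2], [218.0, 181.0, 481.2, 28.9, 59.8], [219.0, 181.0, 481.9, 26.3, 56.5], [218.0, 182.0, 478.2, 28.7, 60.3], [219.0, 182.0, 478.6, 26.0, 58.4], [218.0, 183.0, 475.4, 28.7, 58.8], [219.0, 183.0, 475.6, 25.9, 58.1], [219.0, 184.0, 472.8, 25.8, 57.1], [219.0, 185.0, 469.3, 25.5, 60.2], [219.0, 186.0, 466.8, 25.6, 57.5], [219.0, 187.0, 463.5, 25.2, 59.8], [219.0, 188.0, 460.8, 25.3, 57.9], [219.0, 189.0, 457.7, 25.1, 59.0], [219.0, 190.0, 454.2, 24.6, 62.6], [220.0, 190.0, 457.6, 23.7, 40.1], [219.0, 191.0, 451.4, 24.6, 61.3], [220.0, 191.0, 453.4, 22.9, 48.0], [219.0, 192.0, 449.1, 24.9, 56.6], [220.0, 192.0, 450.8, 23.0, 45.4], [219.0, 193.0, 445.2, 24.2, 64.0], [220.0, 193.0, 448.7, 23.4, 39.0], [219.0, 194.0, 443.4, 24.8, 55.2], [220.0, 194.0, 445.4, 23.1, 41.5]]
tab side mean,n [463.4, 26.3, 46.0, 91.0]
[ 0.10306338 -0.02136472]
```

The reader origin comes out near (0.4556, 0.108), with +x along (-0.0995, 0.995). The carrier is at about -47.5 mm, so the tab's rear face is at about -84.5 mm. Before moving I'll check how high things are along the path.

Run:
```python
from h import *
c=camera_info("top");T=[np.array(c[k]) for k in("K","D","extrinsics")];d=np.load("top0.npz")["d"]
uv=np.array([(u,v) for v in range(384) for u in range(512)]);P=pts(uv,d.ravel(),*T)
n=np.array([.68,-.318])/.7507
for a in np.arange(-1,.95,.1)*0+np.arange(19)*.05:
    q=np.array([.142,-.609])+a*np.array([.4236,.9058]); m=(np.linalg.norm(P[:,:2]-q,axis=1)<.11)&(d.ravel()>0)
    print(q.round(2),P[m,2].max().round(3) if m.any() else None)
```

```text
Traceback (most recent call last):
ValueError: operands could not be broadcast together with shapes (20,) (19,)
```

Run:
```python
from h import *
c=camera_info("top");T=[np.array(c[k]) for k in("K","D","extrinsics")];d=np.load("top0.npz")["d"]
uv=np.array([(u,v) for v in range(384) for u in range(512)]);P=pts(uv,d.ravel(),*T)
for a in np.arange(19)*.05:
    q=np.array([.142,-.609])+a*np.array([.4236,.9058]); m=(np.linalg.norm(P[:,:2]-q,axis=1)<.11)&(d.ravel()>0)
    print(q.round(2),P[m,2].max().round(3) if m.any() else None)
```

```text
[ 0.14 -0.61] 0.387
[ 0.16 -0.56] 0.387
[ 0.18 -0.52] 0.387
[ 0.21 -0.47] 0.35
[ 0.23 -0.43] -0.776
[ 0.25 -0.38] -0.776
[ 0.27 -0.34] -0.78
[ 0.29 -0.29] 0.016
[ 0.31 -0.25] 0.062
[ 0.33 -0.2 ] 0.062
[ 0.35 -0.16] 0.062
[ 0.37 -0.11] 0.062
[ 0.4  -0.07] 0.064
[ 0.42 -0.02] 0.064
[0.44 0.03] 0.074
[0.46 0.07] 0.099
[0.48 0.12] 0.125
[0.5  0.16] 0.131
[0.52 0.21] 0.131
```

```bash
python3 -m crank '[3.8,-4.8,-1,0,0,0.02,0, 7.6,-9.6,-1,0,0,0.04,0, 11.5,-14.4,-1,0,0,0.06,0, 15.4,-19.2,-1,0,0,0.08,0, 19.2,-24,-1,0,0,0.1,0, 23,-28.8,-1,0,0,0.11,0, 26.8,-33.6,-1,0,0,0.12,0, 30.6,-38.4,-1,0,0,0.13,0, 34.4,-43.2,-1,0,0,0.13,0, 38.2,-48,0,0,0,0.13,0, 42,-52.8,1,0,0,0.13,0, 46.2,-57.8,3,0,0,0.131,0]'
```

```text
t: 1.3
tool_pos: [0.3996, -0.0662, 0.2254]
orientation: [[0.995, 0.098, 0.001], [0.098, -0.995, -0.0], [0.001, 0.001, -1.0]]
force: [1.4, -0.5, -0.2]
gripper_width: 1.003
grip_force: 0.0
```

```bash
python3 -m crank '[0,0,0,0,0,0,0, 0,0,0,0,0,0,0, 0,0,0,0,0,0,0, 0,0,0,0,0,0,0, 0,0,0,0,0,0,0]'
python3 - <<'E'
from h import *
s=get_state();print(s["orientation"].round(4).tolist(),s["tool_pos"],s["t"],s["joints"].round(2),s["gripper_width"])
E
```

```text
t: 1.8
tool_pos: [0.3987, -0.0692, 0.2252]
orientation: [[0.995, 0.096, 0.0], [0.096, -0.995, -0.0], [-0.0, 0.0, -1.0]]
force: [-0.2, -0.5, -0.2]
gripper_width: 1.001
grip_force: 0.0
[[0.9953, 0.0963, 0.0], [0.0963, -0.9953, -0.0003], [-0.0, 0.0003, -1.0]] [ 0.3986871  -0.06916291  0.22521105] 1.8 [ 0.44  0.11 -0.43  2.05  0.06  0.99 -1.49] 1.0005455081923427
```

```bash
python3 -m crank '[2,-4,0,0,0,0,0, 4,-8,2,0,0,0,0, 7.4,-12.3,5,0,0,0,0, 7.4,-12.3,9,0,0,0,0, 7.4,-12.3,10.5,0,0,0,0, 7.4,-12.3,10.5,0,0,0,0, 7.4,-12.3,10.5,0,0,0,0]'
python3 - <<'E'
from h import *
s=get_state();print(s["tool_pos"].round(4),s["orientation"].round(4).tolist())
for n,(r0,r1,c0,c1,k) in {"top":(140,230,130,250,6),"side":(170,270,190,290,6)}.items():
    im,d,K,D,E=look(n); np.savez(n+"1.npz",im=im,d=d)
    cv2.imwrite(f"pics/{n}1.png",cv2.resize(im[r0:r1,c0:c1],None,fx=k,fy=k,interpolation=cv2.INTER_CUBIC)[:,:,::-1])
E
```

```text
t: 2.5
tool_pos: [0.4607, 0.061, 0.1206]
orientation: [[0.995, 0.097, -0.0], [0.097, -0.995, -0.0], [-0.0, 0.0, -1.0]]
force: [0.3, -0.9, 0.5]
gripper_width: 0.997
grip_force: 0.0
[0.4607 0.061  0.1206] [[0.9952, 0.0975, -0.0001], [0.0975, -0.9952, -0.0002], [-0.0001, 0.0002, -1.0]]
```

View pics/side1.png

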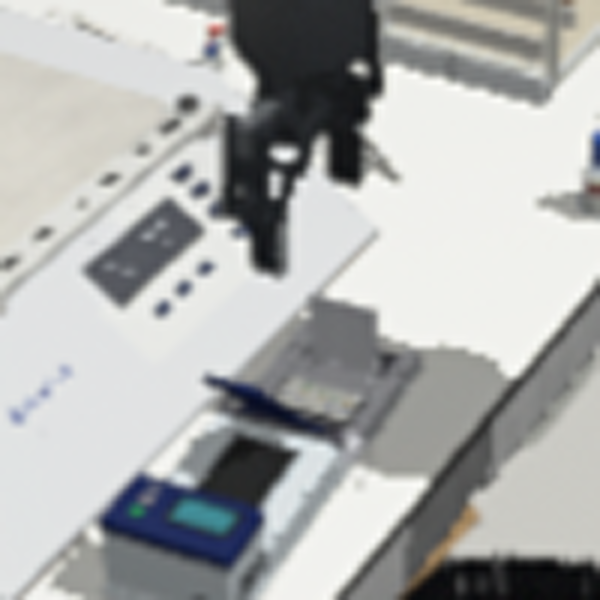

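The side crop shows the front fingertip ending at about (270, 272) and the rear one at about (345, 183). Nothing is touching. I'll measure the tips from depth.

Run:
```python
from h import *
R=np.array([[-.0985,.9951],[-.9951,-.0985]]);O=np.array([.4556,.108])
for n,b in(("side",(225,275,170,225)),("top",(140,240,150,215))):
    c=camera_info(n);T=[np.array(c[k]) for k in("K","D","extrinsics")];f=np.load(n+"1.npz");d=f["d"]
    uv=np.array([(u,v) for v in range(b[2],b[3]) for u in range(b[0],b[1])]);P=pts(uv,d[uv[:,1],uv[:,0]],*T)
    L=(P[:,:2]-O)@R.T*1000
    dark=f["im"][uv[:,1],uv[:,0]].max(1)<70
    m=dark&(P[:,2]>.105)&(P[:,2]<.19)&(abs(L[:,1])<40)
    Q=np.c_[L[m],P[m,2]*1000]
    for nm,k in(("front",Q[:,0]>-48),("rear",Q[:,0]<-48)):
        q=Q[k]; 
        if len(q): print(n,nm,len(q),"min z",np.percentile(q[:,2],[0,5]).round(1),"low pts x,y pct",np.percentile(q[q[:,2]<q[:,2].min()+20],[3,50,97],axis=0).round(1).tolist())
```

```text
side front 52 min z [147.6 148.4] low pts x,y pct [[3.2, -4.8, 147.8], [7.8, 2.1, 157.5], [11.9, 6.0, 164.3]]
side rear 60 min z [140.7 144.7] low pts x,y pct [[-94.2, -7.0, 141.8], [-89.9, 0.1, 151.2], [-86.6, 8.8, 159.6]]
top rear 10 min z [186.8 186.9] low pts x,y pct [[-120.1, -8.3, 186.8], [-119.4, 1.1, 188.3], [-114.4, 12.4, 189.8]]
```

```bash
python3 -m crank '[0,0,2,0,0,0,0, 0,0,4,0,0,0,0, 0,0,6,0,0,0,0, 0,0,7,0,0,0,0, 0,0,7.5,0,0,0,0, 0,0,8,0,0,0,0, 0,0,8.3,0,0,0,0, 0,0,8.6,0,0,0,0, 0,0,8.6,0,0,0,0, 0,0,8.6,0,0,0,0]'
```

```text
t: 3.6
tool_pos: [0.4606, 0.0616, 0.0343]
orientation: [[0.995, 0.099, 0.0], [0.099, -0.995, -0.0], [0.0, 0.0, -1.0]]
force: [-0.0, 0.7, -0.1]
gripper_width: 0.999
grip_force: 0.0
```

```bash
python3 -m crank '[0,-0.3,0,0,0,0,0, 0,-0.6,0,0,0,0,0, 0,-0.9,0,0,0,0,0, 0,-1.1,0,0,0,0,0, 0,-1.3,0,0,0,0,0, 0,-1.5,0,0,0,0,0, 0,-1.6,0,0,0,0,0, 0,-1.7,0,0,0,0,0, 0,-1.7,0,0,0,0,0, 0,-1.7,0,0,0,0,0]'
python3 - <<'E'
from h import *
v=[]
for n,(r0,r1,c0,c1,k) in {"side":(180,270,190,290,5),"top":(160,215,138,238,5)}.items():
    im,d,K,D,E=look(n); np.savez(n+"2.npz",im=im,d=d)
    v.append(cv2.resize(im[r0:r1,c0:c1],None,fx=k,fy=k,interpolation=cv2.INTER_CUBIC)[:,:,::-1])
cv2.imwrite("pics/v2.png",cv2.resize(np.vstack(v),None,fx=.8,fy=.8))
E
```

```text
t: 4.6
tool_pos: [0.4589, 0.0787, 0.0342]
orientation: [[0.995, 0.099, 0.0], [0.099, -0.995, 0.0], [0.0, -0.0, -1.0]]
force: [-0.6, -1.9, 1.0]
gripper_width: 1.003
grip_force: 1.0
```

View pics/v2.png

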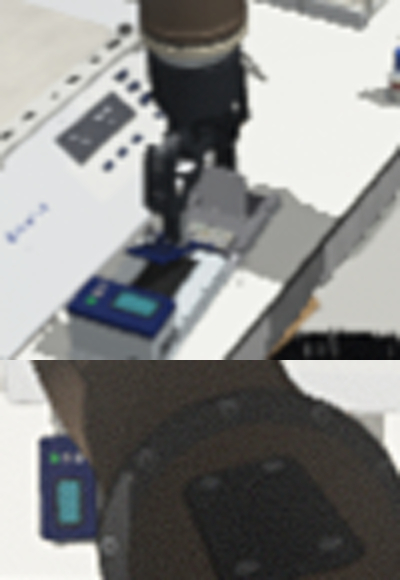

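The front finger is pressing the lever at about (172, 235) and the rear finger is behind the tab at about (225, 170). The top view is blocked by the arm. I'll measure the tab's new position from side depth.

```bash
cat > tab.py <<'E'
from h import *
import sys
R=np.array([[-.0985,.9951],[-.9951,-.0985]]);O=np.array([.4556,.108])
c=camera_info("side");T=[np.array(c[k]) for k in("K","D","extrinsics")]
def tab(f):
    uv=np.array([(u,v) for v in range(210,255) for u in range(225,262)]);P=pts(uv,f["d"][uv[:,1],uv[:,0]],*T)
    L=(P[:,:2]-O)@R.T*1000;im=f["im"][uv[:,1],uv[:,0]].astype(int)
    grey=(np.ptp(im,axis=1)<25)&(im.max(1)>75)&(im.max(1)<190)
    m=grey&(P[:,2]>.03)&(P[:,2]<.07)&(abs(L[:,1])<26)&(L[:,0]<-8)
    print("tab front x pct",np.percentile(L[m,0],[10,50,90]).round(1),m.sum(),"ymean",L[m,1].mean().round(1))
    lv=(im[:,2]>im[:,0]+15)&(abs(L[:,1])<20)&(L[:,0]>3)&(L[:,0]<85)&(P[:,2]>.03)
    X=np.c_[L[lv,0],P[lv,2]*1000]; X=X[X[:,0].argsort()]
    if len(X)>5: print("lever x z slope",X[:,0].min().round(),X[:,0].max().round(),X[:,1].min().round(),X[:,1].max().round(),np.arctan(np.polyfit(X[:,0],X[:,1],1)[0]).round(2),len(X))
E
python3 - <<'E'
from tab import *
tab(np.load("side0.npz"));tab(np.load("side2.npz"))
E
```

```text
tab front x pct [-84.6 -81.7 -79.4] 88 ymean -0.3
lever x z slope 3.0 66.0 30.0 98.0 0.41 37
tab front x pct [-72.6 -69.5 -66.8] 87 ymean -0.3
lever x z slope 4.0 68.0 30.0 75.0 0.3 66
```

```bash
python3 -m crank '[0,0.1,0.2,0,0,0,0, 0,0.1,0.4,0,0,0,0, 0,0.1,0.6,0,0,0,0, 0,0.1,0.8,0,0,0,0, 0,0.1,1,0,0,0,0, 0,0.1,1,0,0,0,0, 0,0.1,1,0,0,0,0]'
python3 - <<'E'
from tab import *
im,d,*_=look("side");np.savez("side3.npz",im=im,d=d);tab(dict(im=im,d=d))
cv2.imwrite("pics/v3.png",cv2.resize(im[195:270,205:270],None,fx=8,fy=8,interpolation=cv2.INTER_CUBIC)[:,:,::-1])
print(get_state()["force"])
E
```

```text
t: 5.4
tool_pos: [0.4591, 0.0778, 0.0242]
orientation: [[0.995, 0.099, 0.0], [0.099, -0.995, 0.0], [0.0, -0.0, -1.0]]
force: [0.1, 2.4, 5.3]
gripper_width: 1.002
grip_force: 2.1
tab front x pct [-72.5 -68.8 -66.5] 82 ymean 1.6
lever x z slope 9.0 78.0 30.0 59.0 0.11 115
[0.66423031 4.46125236 5.32382171]
```

View pics/v3.png

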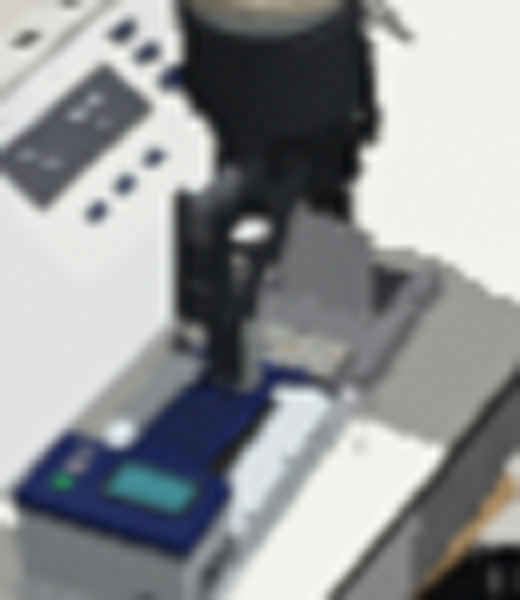

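The lever looks nearly level under the front finger at about (235, 380). I'll check its angle from lever points near the far end.

Run:
```python
from tab import *
f=np.load("side3.npz");uv=np.array([(u,v) for v in range(225,262) for u in range(205,262)]);P=pts(uv,f["d"][uv[:,1],uv[:,0]],*T)
L=(P[:,:2]-O)@R.T*1000;im=f["im"][uv[:,1],uv[:,0]].astype(int);b=(im[:,2]>im[:,0]+25)&(abs(L[:,1])<14)
for a in range(5,95,6):
    m=b&(abs(L[:,0]-a)<3)
    if m.any():print(a,m.sum(),np.median(P[m,2]*1000).round(1))
```

```text
5 2 34.9
11 3 38.4
17 3 35.5
23 9 37.6
29 10 37.8
35 8 39.1
41 10 41.3
47 9 41.8
53 14 42.6
59 12 43.6
65 7 44.2
71 8 46.1
77 12 47.0
89 8 55.6
```

```bash
python3 -m crank '[0,0,0.1,0,0,0,0, 0,0,0.2,0,0,0,0, 0,0,0.25,0,0,0,0, 0,0,0.25,0,0,0,0, 0,0,0.25,0,0,0,0, 0,0,0.25,0,0,0,0]'
```

```text
t: 6.05
tool_pos: [0.4591, 0.0777, 0.0217]
orientation: [[0.995, 0.099, 0.0], [0.099, -0.995, 0.0], [0.0, -0.0, -1.0]]
force: [0.0, 3.3, 6.2]
gripper_width: 1.0
grip_force: 2.4
```

```bash
python3 -m crank '[0,-0.2,0,0,0,0,0, 0,-0.4,0,0,0,0,0, 0,-0.6,0,0,0,0,0, 0,-0.8,0,0,0,0,0, 0,-1,0,0,0,0,0, 0,-1.2,0,0,0,0,0, 0,-1.4,0,0,0,0,0, 0,-1.6,0,0,0,0,0, 0,-1.8,0,0,0,0,0, 0,-2,0,0,0,0,0, 0,-2,0,0,0,0,0, 0,-2,0,0,0,0,0]'
python3 - <<'E'
from tab import *
im,d,*_=look("side");np.savez("side4.npz",im=im,d=d);tab(dict(im=im,d=d))
E
```

```text
t: 7.25
tool_pos: [0.4569, 0.0979, 0.0217]
orientation: [[0.995, 0.099, 0.0], [0.099, -0.995, 0.001], [0.0, -0.001, -1.0]]
force: [-0.6, 0.5, 2.7]
gripper_width: 0.999
grip_force: 1.1
tab front x pct [-52.9 -49.8 -47.4] 85 ymean 2.4
lever x z slope 3.0 67.0 30.0 49.0 0.02 88
```

```bash
python3 -m crank '[0,-0.25,0,0,0,0,0, 0,-0.5,0,0,0,0,0, 0,-0.75,0,0,0,0,0, 0,-1,0,0,0,0,0, 0,-1.25,0,0,0,0,0, 0,-1.5,0,0,0,0,0, 0,-1.75,0,0,0,0,0, 0,-2,0,0,0,0,0, 0,-2.2,0,0,0,0,0, 0,-2.4,0,0,0,0,0, 0,-2.5,0,0,0,0,0, 0,-2.5,0,0,0,0,0]'
python3 - <<'E'
from tab import *
im,d,*_=look("side");np.savez("side5.npz",im=im,d=d);tab(dict(im=im,d=d))
E
```

```text
t: 8.5
tool_pos: [0.4544, 0.1226, 0.0216]
orientation: [[0.995, 0.099, 0.0], [0.099, -0.995, 0.0], [0.0, -0.0, -1.0]]
force: [-0.1, 0.4, 1.2]
gripper_width: 0.999
grip_force: 0.7
tab front x pct [-27.9 -25.3 -23. ] 84 ymean 1.6
lever x z slope 3.0 67.0 30.0 85.0 0.07 88
```

Force is still low. I'll finish in 1 mm steps and watch for the stop.

```bash
python3 -m crank '[0,-0.1,0,0,0,0,0, 0,-0.2,0,0,0,0,0, 0,-0.3,0,0,0,0,0, 0,-0.4,0,0,0,0,0, 0,-0.4,0,0,0,0,0]'; python3 -m crank '[0,-0.1,0,0,0,0,0, 0,-0.1,0,0,0,0,0]'
```

```text
t: 9.05
tool_pos: [0.4541, 0.1265, 0.0217]
orientation: [[0.995, 0.099, 0.0], [0.099, -0.995, 0.0], [0.0, -0.0, -1.0]]
force: [0.3, -0.1, 2.0]
gripper_width: 0.997
grip_force: 0.6
t: 9.25
tool_pos: [0.454, 0.1274, 0.0216]
orientation: [[0.995, 0.099, 0.0], [0.099, -0.995, 0.0], [0.0, -0.0, -1.0]]
force: [-0.3, -0.0, 1.0]
gripper_width: 1.002
grip_force: 0.6
```

```bash
python3 -m crank '[0,-0.1,0,0,0,0,0, 0,-0.1,0,0,0,0,0]'
```

```text
t: 9.45
tool_pos: [0.4539, 0.1282, 0.0216]
orientation: [[0.995, 0.099, -0.0], [0.099, -0.995, -0.0], [-0.0, 0.0, -1.0]]
force: [-0.5, -1.9, 1.0]
gripper_width: 1.0
grip_force: 1.4
```

```bash
python3 -m crank '[0,-0.05,0,0,0,0,0, 0,-0.05,0,0,0,0,0]'; python3 -m crank '[0,-0.05,0,0,0,0,0, 0,-0.05,0,0,0,0,0]'
python3 - <<'E'
from tab import *
im,d,*_=look("side");np.savez("side6.npz",im=im,d=d);tab(dict(im=im,d=d));print(get_state()["force"])
E
```

```text
t: 9.65
tool_pos: [0.4538, 0.1282, 0.0216]
orientation: [[0.995, 0.098, -0.0], [0.098, -0.995, -0.001], [-0.0, 0.001, -1.0]]
force: [0.2, -4.1, 3.4]
gripper_width: 1.002
grip_force: 2.2
t: 9.85
tool_pos: [0.4538, 0.1283, 0.0216]
orientation: [[0.995, 0.098, -0.0], [0.098, -0.995, -0.001], [-0.0, 0.001, -1.0]]
force: [0.4, -5.8, 4.0]
gripper_width: 0.999
grip_force: 3.2
tab front x pct [-22.7 -19.3 -17.2] 87 ymean 2.2
lever x z slope 3.0 79.0 30.0 95.0 0.14 97
[ 1.34924201 -6.40002064  3.25814919]
```

Run:
```python
from tab import *
f=np.load("side6.npz");uv=np.array([(u,v) for v in range(215,265) for u in range(200,262)]);P=pts(uv,f["d"][uv[:,1],uv[:,0]],*T)
L=(P[:,:2]-O)@R.T*1000;im=f["im"][uv[:,1],uv[:,0]].astype(int);b=(im[:,2]>im[:,0]+20)&(abs(L[:,1])<16)
for a in range(5,95,6):
    m=b&(abs(L[:,0]-a)<3)
    if m.any():print(a,m.sum(),np.median(P[m,2]*1000).round(1))
cv2.imwrite("pics/v6.png",cv2.resize(f["im"][195:270,205:270],None,fx=8,fy=8,interpolation=cv2.INTER_CUBIC)[:,:,::-1])
```

```text
5 13 35.0
11 10 34.1
17 15 33.5
23 9 34.6
29 10 35.0
35 8 34.6
41 5 33.7
47 6 35.0
53 5 34.1
59 6 34.0
65 3 36.4
71 1 40.7
77 4 48.4
89 7 56.6
```

View pics/v6.png

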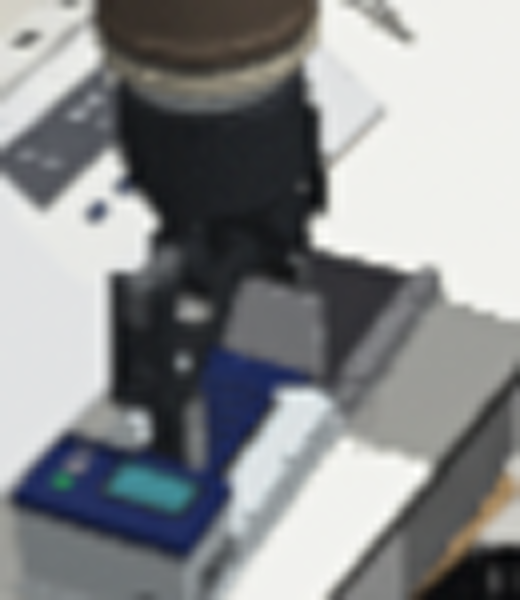

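The lever lies level with its top at 34 mm. The tab's front face is at -19.3 mm and the push force rose at the stop, so the carrier is home. Next I back off the tab and lift, letting the lever follow the finger.

```bash
python3 -m crank '[0,0.15,0,0,0,0,0, 0,0.3,0,0,0,0,0, 0,0.5,-0.3,0,0,0,0, 0,0.7,-0.6,0,0,0,0, 0,0.9,-1,0,0,0,0, 0,1.1,-1.5,0,0,0,0, 0,1.3,-2,0,0,0,0, 0,1.5,-2.5,0,0,0,0, 0,1.7,-3,0,0,0,0, 0,1.9,-3.5,0,0,0,0, 0,2,-4,0,0,0,0, 0,2,-4.5,0,0,0,0]'; python3 -m crank '[0,0,-0.5,0,0,0,0, 0,0,-1,0,0,0,0, 0,0,-1.5,0,0,0,0, 0,0,-2,0,0,0,0, 0,0,-3,0,0,0,0, 0,0,-5,0,0,0,0, 0,0,-8,0,0,0,0, 0,0,-12,0,0,0,0, 0,0,-13,0,0,0,0, 0,0,-13,0,0,0,0, 0,0,-13,0,0,0,0]'
python3 - <<'E'
from tab import *
im,d,*_=look("side");np.savez("side7.npz",im=im,d=d);tab(dict(im=im,d=d));print(get_state()["force"])
cv2.imwrite("pics/v7.png",cv2.resize(im[180:270,195:275],None,fx=6,fy=6,interpolation=cv2.INTER_CUBIC)[:,:,::-1])
E
```

```text
t: 11.1
tool_pos: [0.4557, 0.109, 0.067]
orientation: [[0.995, 0.098, -0.0], [0.098, -0.995, -0.0], [-0.0, 0.0, -1.0]]
force: [0.6, -0.6, -0.5]
gripper_width: 1.002
grip_force: 0.3
t: 12.2
tool_pos: [0.4554, 0.1091, 0.1961]
orientation: [[0.995, 0.098, -0.0], [0.098, -0.995, -0.0], [-0.001, 0.0, -1.0]]
force: [-0.8, 0.2, -0.7]
gripper_width: 0.998
grip_force: 0.0
tab front x pct [-21.3 -19.4 -17. ] 88 ymean 0.7
lever x z slope 6.0 60.0 30.0 98.0 0.52 36
[-0.0800081  -0.3654269  -0.64811711]
```

View pics/v7.png

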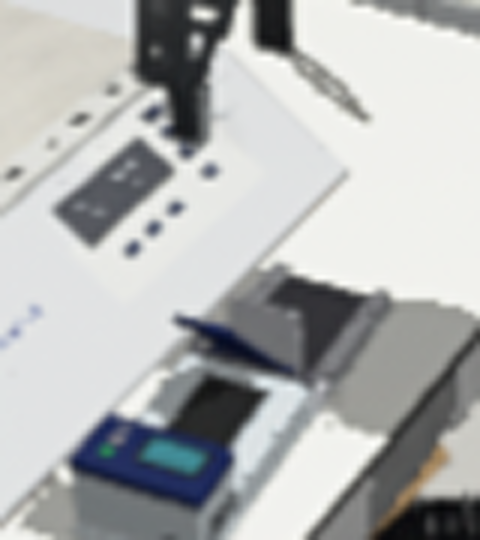

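The lever is back up with its end at (180, 320). The tab is still at home (-19.4 mm), close behind the hinge at (285, 330), and the gripper is clear. I'm handing in.

```bash
python3 -c "from plant import finish_job; print(finish_job())"
```

```text
the job is handed in; nothing more can be done
None
```

The job is handed in, with no verdict returned: the camera shows the carrier home against its stop, the flap lever back in its shut position, and the gripper clear; the clock read about 12 s of the allowed 51 s.

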